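# Hold a turned leg home in the end-boring machine

### The job

Load the longer of the two turned furniture legs into the end-boring machine: lay it gently in the guide trough on the bed, its square end facing the bush plate and still clear of the sprung ejector pin, then slide it along the trough, pushing the pin in until the leg's end bears firmly on the plate, without ramming it. The spring would push the leg out again, so finish with the gripper still holding it hard up against the plate, ready to be bored. Leave everything else on the bench where it is.

Things in the scene. Friction and masses are not known exactly. Their poses are not given: they have to be found in the camera images.
- long_leg_mid (a point): Grip point of the longer turned leg (pale wood, 220 mm long, 0.18 to 0.33 kg, lying on the bench): on its axis, 22 mm above its underside, at its balance point, 85 mm from the flat end of its square head. x points along the leg to that end, z up; it starts within 0.6 rad of the machine's x. None while held.
- long_leg: The same longer leg: square head 44 x 44 mm, 110 mm long, then a round taper 110 mm long from about 38 to 24 mm diameter. Origin on its underside, 22 mm below long_leg_mid; same axes.
- long_leg_end (a point): The centre of the flat square end face of the longer leg, 85 mm along its x from the point long_leg_mid; same axes.
- short_leg_mid (a point): The shorter leg, 140 mm long with a 36 x 36 mm head 70 mm long, lying on the bench near the longer one; to be left alone. This point is on its axis 18 mm above the bench, 55 mm from its square end (x axis towards that end).
- borer: The end-boring machine, fixed to the bench at varying place and yaw. Origin on the bench under the centre of the bush plate's face, z up, x the feed direction in which the leg is pushed. Behind the plate stand spindles, gearbox and motor up to 140 mm high, and a feed lever 172 mm high at x 190, y -100 mm; nothing there is used.
- trough (a point): Middle of the guide trough, on the bed's flat steel top 35 mm above the bench, 80 mm before the plate; axes as the machine. The bed runs 160 mm back from the plate. The trough runs along x from 155 to 10 mm before the plate, 49 mm wide inside, chamfered to 59 mm at the top; its bars are 12 mm high and 73 mm wide outside.
- stop (a point): Point on the bush plate's face, on the axis of the ejector pin, 57 mm above the bench (22 mm above the bed): where the centre of the leg's end comes to lie. Same axes as the machine.
- bush_plate: The hard stop: upright steel plate 12 mm thick, 130 mm wide, its top 90 mm above the bench, with two drill bushes flush in its face 14 mm either side of the ejector pin. Same origin and axes as the machine.
- ejector (a joint): Sprung ejector pin, 10 mm diameter, standing 20 mm out of the plate's face towards -x: travel in m, 0 = fully out, 0.020 = pushed flush with the face (the leg then meets the plate). The spring takes 4 N to start and 9 N when flush.
- glue: Glue bottle, 60 mm diameter, 170 mm high, origin under its centre. Leave alone.
- dowel_tub: Small open tub of dowels, 100 x 75 x 40 mm, beside the machine's bed, origin under its centre. Leave alone.
- tape: Roll of masking tape lying flat, 100 mm diameter, 24 mm high, origin under its centre. Leave alone.
- mallet: Rubber mallet lying down, head 60 mm diameter by 90 mm, handle about 210 mm towards -x, origin on the bench under the head. Leave alone.
- knife: Utility knife, 150 mm long, 26 mm wide, 21 mm high, origin on the bench under the handle. Leave alone.
- sanding_block: Cork sanding block 110 x 65 x 34 mm, origin under its centre. Leave alone.
There are look-alikes about, which are no part of the job. Leave any green look-alike of the long_leg alone.

How it is judged (in metres and radians):
On the way, in this order (a step that is already met when the one before it is completed fails the run):
1. the longer leg lies flat in the guide trough, square end towards the plate, the ejector pin still out (y of long_leg_end in the frame of stop between -0.004 and 0.004 m and z of long_leg_end in the frame of stop between -0.004 and 0.004 m and angle between the x axis of long_leg_mid and the x axis of stop, either way round below 0.06 rad and angle between the z axis of long_leg_mid and the z axis of stop, either way round below 0.06 rad and x of long_leg_end in the frame of stop above -0.11 m and value of joint ejector below 0.002 m), for 0.2 s.
2. the leg's end is pressed on the bush plate, the ejector pin pushed in (y of long_leg_end in the frame of stop between -0.004 and 0.004 m and z of long_leg_end in the frame of stop between -0.004 and 0.004 m and angle between the x axis of long_leg_mid and the x axis of stop, either way round below 0.06 rad and angle between the z axis of long_leg_mid and the z axis of stop, either way round below 0.06 rad and x of long_leg_end in the frame of stop above -0.003 m and value of joint ejector above 0.017 m and contact force between long_leg and bush_plate between 1.5 and 40 N and contact force between the fingers and long_leg above 3 N), for 0.3 s.
At the end, for the whole second after the job is handed in: The longer leg lies flat in the trough (4 mm sideways and up, 0.06 rad), square end within 3 mm of the bush plate and pressing on it with 1.5 to 40 N, ejector pin in 17 mm or more (flush is 20), at rest, fingers still pressing on the leg; other things within 30 mm of where they were (all of step 2 and linear speed of long_leg below 0.01 m/s and distance of each of short_leg_mid, glue, dowel_tub, tape, mallet, knife, sanding_block from where it was at the start of the episode below 0.03 m); the arm keeps its last pose, push and grip.
It fails at once if the leg is dropped on or rammed into the machine (over 60 N) (contact force between long_leg and borer above 60 N).
It fails at once if another thing on the bench is moved more than 30 mm (distance of any of short_leg_mid, glue, dowel_tub, tape, mallet, knife, sanding_block from where it was at the start of the episode above 0.03 m).
It also fails if it takes over 48 s, if anything falls off the work surface, if the arm or the gripper's body presses on something with over 40 N, if the wrist force passes 120 N, or if a joint passes its speed limit or range.

### The arm

A 7-joint arm with a two-finger parallel gripper is mounted at the origin on the work surface. World frame = base frame: x ahead of the robot, y to its left, z up, the work surface at z = 0. Lengths are in mm, angles in rad, forces in N, time in s.
With the tool pointing down it reaches from about 425 to 875 mm from the base axis. Payload 8.4 kg.
Tool frame: the origin (TCP) lies on the centre line of the jaws, within the pads' length; the fingertips stand 14 mm ahead of it and the grasp point (between the pads) lies 5 mm behind it; z points along the fingers, y is the line along which they close (so a half turn about z gives the same grasp; the last joint's range is limited). The gripper opens to 85 mm and grips with 20 to 120 N. Pads are 22 mm wide; open, the fingers measure 114 mm over their backs; the gripper's body (76 mm by 85 mm) begins 54 mm behind the grasp point. The pads swing forward as they close: fully open they stand 13 mm farther back than shut.
Start: joints at [1.244, 0.333, 0.04, 1.465, -0.013, 1.343, -0.059], TCP at [146.772, -633.185, 245.308] pointing down, gripper open.
Joint ranges: [-2.58, 2.58], [-0.38, 2.09], [-1.3, 1.39], [0.25, 2.4], [-1.5, 4.64], [0.08, 2.09], [-2.65, 2.65]. Speed limits (rad/s): [2.22, 2.22, 2.79, 2.79, 3.14, 3.14, 3.14].

### API

Orientations are given as a unit quaternion [w, x, y, z].
In Python, from cell import state, eyes, bot gives the robot as it stands.
- The arm moves only by the tool play_rows, never from a script. Its argument "series" is a list of rows, each an object with "claw": the finger opening in m, from 0 to 0.0854; "slide": the shift along the world's x, y, z in m, a list of three; "twist": the turn about the world's z in rad. In form: [{"claw": claw, "slide": [tx, ty, tz], "twist": twist}, ...]. A call has 1 to 12 rows; each row is the pose to reach, as a shift and turn from the pose commanded when the call began; what a row does not reach only later rows make up. A row lasts 1/12 s, in which the tool goes at most 41.7 mm and 7.16 degrees, less where a joint would pass 70% of its speed; a pose out of reach is approached as far as the arm can. A call with a gripper value outside its range is refused whole. The fingers move at their own pace and stop on an object; the grip force is fixed at half the most. Time passes only in rows, so rows that repeat a pose let the fingers close. It gives the time, the measured TCP pose, the force, the opening and the grip force at its end, in the units of the state.
- state(): the state, without advancing time (a new reading comes with each control period).
- eyes.capture(name): name is "side" or "top" or "wrist"; returns the picture (400x640x3 uint8, red, green, blue); there is no depth.
- eyes.calibration(name): a dict with "mtx" (3x3 intrinsics, pixels), "R" (3x3) and "t" (3): a world point X has camera coordinates R X + t; the wrist camera has in their place "tool_from_camera" (4x4, takes a point from camera to tool coordinates, whose origin is the TCP and whose axes are the flange's). Camera axes: x right, y down, z forward; pixel columns grow to the right and rows downward; lengths in mm; the calibration is good to about 2 mm. The wrist camera is an equidistant fisheye: a pixel r from the principal point sees the ray r / f radians off the axis. A picture is of the moment at which its call begins: read the wrist's pose just before it. calibration takes no time and is no camera call.
- bot.finish_job(): hands the job in; it is judged then, once.
The state is a dict: "clock": time; "joints": joint angles; "qvel": joint speeds; "tau": joint torques, N m; "position": TCP position; "tcp_rot": TCP orientation; "contact_force": force on the tool from outside, world axes, zero at the start; "torque": the same for the moment, N m; "grip_width": finger opening in mm; "finger_force": force on a finger pad.
Only numpy, scipy, OpenCV 4.12 (cv2) and the standard library are available. Lean on these libraries where they do the work, as an engineer would, in place of code of your own. Each camera call takes 0.05 s, during which the arm holds its last target. There are 200 camera calls.

## Working session

There is one attempt and no reset: what is moved stays moved. The work goes in short steps, Python scripts to look and compute and a tool call to move; the robot and the scene stay as the last step left them, time stands still between calls to the robot, and variables do not carry over. Pictures are saved under pics/ and viewed, at most 10 in all, crops included, and the job is handed in when it is done.

Besides the shell and the picture viewer there is one more tool, called after "Call:" as name(argument=value, ...), one argument or row to a line, values as JSON. play_rows: Moves the arm, as the interface text tells. Its arguments: {"type":"object","properties":{"series":{"type":"array","items":{"type":"object","properties":{"claw":{"type":"number"},"slide":{"type":"array","items":{"type":"number"}},"twist":{"type":"number"}}}}},"required":["series"]}

```bash
mkdir -p pics; python3 - <<'E'
from cell import state, eyes, bot
import cv2,numpy as np
s=state();print(s)
for n in("top","side"):
    cv2.imwrite(f"pics/{n}0.png",eyes.capture(n)[:,:,::-1]);c=eyes.calibration(n);print(n,c)
print(eyes.calibration("wrist"))
E
```

```text
{'clock': 0.0, 'joints': array([ 1.24379615,  0.33391825,  0.03988288,  1.46626453, -0.01340353,
        1.34329353, -0.05851615]), 'qvel': array([ 1.28141303e-03, -9.29719672e-05,  5.70404375e-04,  3.76563069e-04,
        3.84559217e-04, -4.83254060e-04, -2.87300255e-04]), 'tau': array([-6.13688626e-04, -6.58558202e+01,  1.36512280e+00, -4.05555940e+01,
        1.68590946e-02,  1.29434981e-02,  1.27584701e-05]), 'position': array([ 146.66564456, -632.79738264,  244.41992007]), 'tcp_rot': array([-7.95448521e-04,  9.93522494e-01,  1.13632739e-01, -1.46213273e-04]), 'contact_force': array([-0.45875632,  0.10094537, -0.05352677]), 'torque': array([-0.00358964, -0.01493943, -0.0094519 ]), 'finger_force': 0.0, 'grip_width': 85.0996112264817}
top {'mtx': array([[442.53315417,   0.        , 311.14485736],
       [  0.        , 442.53315417, 194.82831364],
       [  0.        ,   0.        ,   1.        ]]), 'R': array([[ 1.39230639e-02, -9.99903044e-01,  2.25831056e-04],
       [-9.81321818e-01, -1.37076689e-02, -1.91884314e-01],
       [ 1.91868806e-01,  2.45000464e-03, -9.81417525e-01]]),
[... 262 characters left out ...]
507, -0.0163173 ],
       [-0.18042514,  0.7461703 , -0.64084058],
       [ 0.17124177, -0.61775332, -0.76750055]]), 't': array([ 503.52561813,  202.26887572, 1328.66545117])}
{'mtx': array([[309.70691629,   0.        , 317.98859023],
       [  0.        , 309.70691629, 205.17058597],
       [  0.        ,   0.        ,   1.        ]]), 'tool_from_camera': array([[ 7.68593096e-04, -9.53503939e-01, -3.01379574e-01,
         7.76254745e+01],
       [ 9.99999693e-01,  6.87833617e-04,  3.74082411e-04,
        -7.25767353e-01],
       [-1.49390050e-04, -3.01379769e-01,  9.53504175e-01,
        -1.29046490e+02],
       [ 0.00000000e+00,  0.00000000e+00,  0.00000000e+00,
         1.00000000e+00]])}
```

View pics/top0.png

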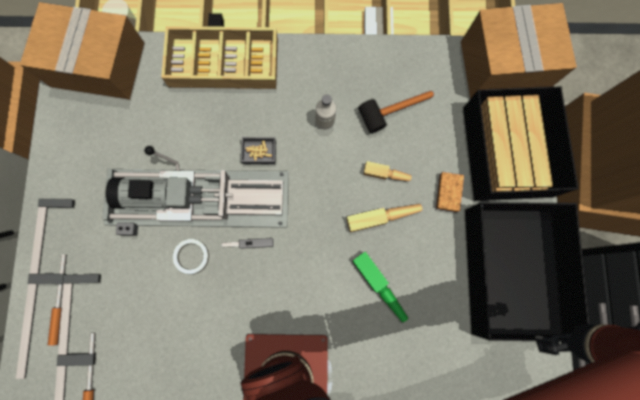

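View pics/side0.png

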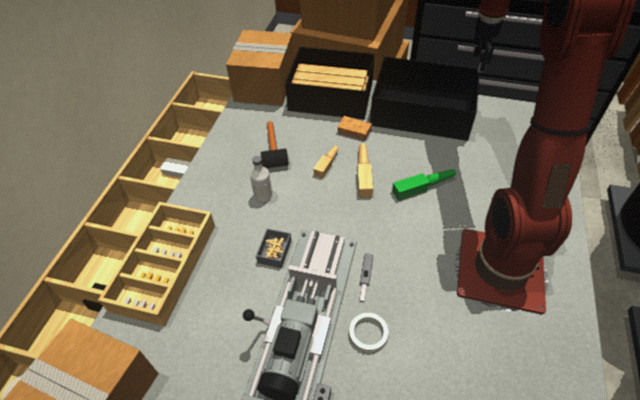

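In the top view there are three candidates: pale leg at (385,217), a smaller pale leg at (387,172) and a green leg at (380,285). The pale one at (385,217) is longer than the other pale one, so it fits. The machine bed is at (255,197) and feeds to image-left (+y). I'll confirm in a crop and measure.

```bash
cat > h.py <<'E'
import numpy as np,cv2
from scipy.spatial.transform import Rotation as Ro
from cell import state,eyes,bot
def ray(name,p,s=None):
    c=eyes.calibration(name);K=c["mtx"]
    x=(np.array(p,float)-K[:2,2])/K[0,0]
    if name!="wrist":
        return -c["R"].T@c["t"], c["R"].T@np.r_[x,1]
    r=np.hypot(*x);d=np.r_[x/max(r,1e-9)*np.sin(r),np.cos(r)]
    q=s["tcp_rot"];Q=Ro.from_quat([q[1],q[2],q[3],q[0]]).as_matrix();T=c["tool_from_camera"]
    return s["position"]+Q@T[:3,3], Q@T[:3,:3]@d
def onz(name,p,z,s=None):
    o,d=ray(name,p,s);return o+d*(z-o[2])/d[2]
def proj(name,X):
    c=eyes.calibration(name);v=c["mtx"]@(c["R"]@np.array(X,float)+c["t"]);return v[:2]/v[2]
E
python3 - <<'E'
from h import *
im=cv2.imread("pics/top0.png")
hsv=cv2.cvtColor(im,cv2.COLOR_BGR2HSV)
m=cv2.inRange(hsv,(15,60,90),(35,255,255))
n,l,st,ce=cv2.connectedComponentsWithStats(m)
for i in range(1,n):
    if st[i,4]>100 and 340<ce[i][0]<440 and 150<ce[i][1]<240:
        mm=(l==i).astype(np.uint8);r=cv2.minAreaRect(cv2.findContours(mm,0,2)[0][0])
        print(st[i],ce[i],r,[onz("top",p,22).round(0)[:2] for p in cv2.boxPoints(r)])
cv2.imwrite("pics/c1.png",cv2.resize(np.hstack([im[140:250,200:300],im[140:250,335:435]]),None,fx=4,fy=4,interpolation=cv2.INTER_CUBIC))
E
```

```text
[364 161  48  20 555] [384.63423423 171.8972973 ] ((387.42681884765625, 172.34146118164062), (48.471065521240234, 14.17813491821289), 12.094757080078125) [array([ 579., -215.]), array([ 621., -224.]), array([ 592., -365.]), array([ 550., -355.])]
[ 347  204   76   28 1044] [380.23467433 216.43103448] ((384.58526611328125, 215.36227416992188), (16.43357276916504, 76.67091369628906), 76.75948333740234) [array([ 452., -165.]), array([ 507., -384.]), array([ 460., -394.]), array([ 405., -175.])]
```

View pics/c1.png

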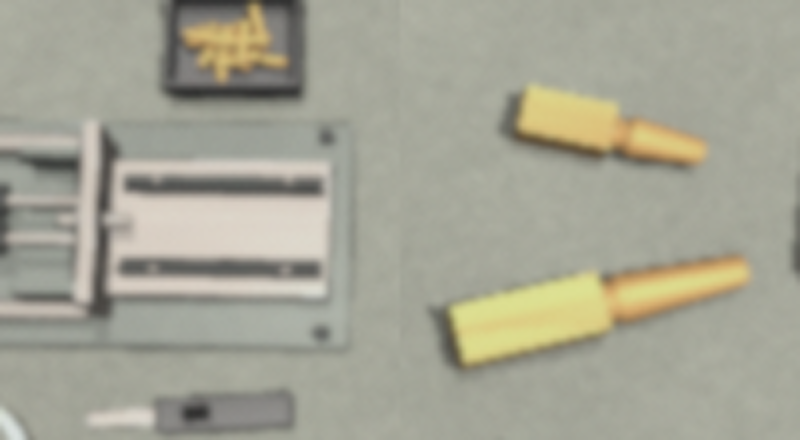

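The crop shows the longer pale leg at (385,215), 76 px long against 48 px for the other pale leg, square head to the left. The trough bars run between about (230,197) and (280,197). Moving above the leg.

Call:
play_rows(
  series=[
    {"claw": 0.085,"slide": [0.025,0.032,0],"twist": 0.122},
    {"claw": 0.085,"slide": [0.05,0.063,0],"twist": 0.244},
    {"claw": 0.085,"slide": [0.075,0.095,0],"twist": 0.366},
    {"claw": 0.085,"slide": [0.1,0.127,0],"twist": 0.488},
    {"claw": 0.085,"slide": [0.125,0.158,0],"twist": 0.61},
    {"claw": 0.085,"slide": [0.15,0.19,0],"twist": 0.732},
    {"claw": 0.085,"slide": [0.175,0.222,0],"twist": 0.854},
    {"claw": 0.085,"slide": [0.2,0.253,0],"twist": 0.976},
    {"claw": 0.085,"slide": [0.225,0.285,0],"twist": 1.098},
    {"claw": 0.085,"slide": [0.25,0.317,0],"twist": 1.22},
    {"claw": 0.085,"slide": [0.275,0.348,0],"twist": 1.342},
    {"claw": 0.085,"slide": [0.3,0.38,0],"twist": 1.46},
  ],
)

```text
clock: 1.1
position: [447.4, -251.5, 245.3]
tcp_rot: [0.0, 0.662, 0.749, -0.0]
contact_force: [2.4, -0.7, 0.4]
grip_width: 84.8
finger_force: 0.0
```

Call:
play_rows(
  series=[
    {"claw": 0.085,"slide": [0,0,0],"twist": 0.12},
    {"claw": 0.085,"slide": [0,0,0],"twist": 0.12},
    {"claw": 0.085,"slide": [0,0,0],"twist": 0.12},
    {"claw": 0.085,"slide": [0,0,0],"twist": 0.12},
  ],
)

```text
clock: 1.43
position: [445.9, -254.3, 245.0]
tcp_rot: [-0.0, 0.621, 0.784, -0.0]
contact_force: [-1.0, -0.3, -0.5]
grip_width: 85.0
finger_force: 0.0
```

```bash
python3 - <<'E'
from h import *
s=state();print(s["clock"],s["position"],s["tcp_rot"],s["joints"])
np.save("s1.npy",s,allow_pickle=True)
cv2.imwrite("pics/w1.png",eyes.capture("wrist")[:,:,::-1])
E
```

```text
1.4333 [ 445.93238119 -254.26737141  245.02782094] [-2.84989588e-04  6.20789208e-01  7.83977435e-01 -2.44394833e-04] [ 0.83902779  0.08189532 -0.42796693  1.7736147   0.03563881  1.2942829
  0.63386899]
```

View pics/w1.png

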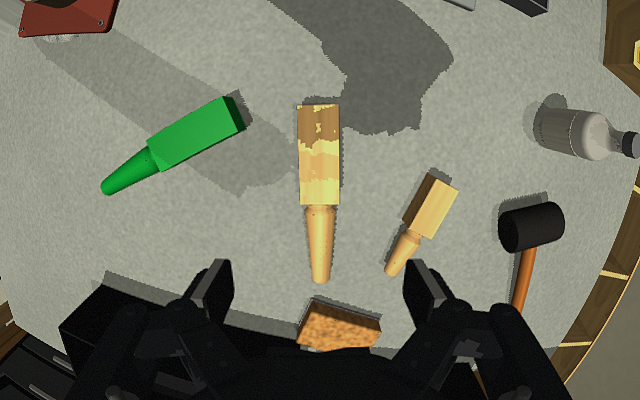

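The wrist view shows the pale leg with its head spanning (297–340, 103–205) and taper down to (320,282). I'll measure its head edges on the z=44 plane.

```bash
python3 - <<'E'
from h import *
s=np.load("s1.npy",allow_pickle=True).item()
im=cv2.imread("pics/w1.png");hsv=cv2.cvtColor(im,cv2.COLOR_BGR2HSV)
m=cv2.inRange(hsv,(10,70,50),(35,255,255));m[:,:285]=0;m[:,352:]=0;m[290:]=0;m[:90]=0
L=[];R=[]
for v in range(112,198,4):
    c=np.where(m[v])[0]; L.append(onz("wrist",(c[0]-.5,v),44,s));R.append(onz("wrist",(c[-1]+.5,v),44,s))
L=np.array(L)[:,:2];R=np.array(R)[:,:2]
print("width",np.linalg.norm(L-R,axis=1).round(1))
fl=lambda P:cv2.fitLine(P.astype(np.float32),cv2.DIST_HUBER,0,.01,.01).ravel()
a,b=fl(L),fl(R);d=a[:2]*np.sign(a[1])+b[:2]*np.sign(b[1]);d/=np.linalg.norm(d)
mid=(L.mean(0)+R.mean(0))/2
ys=[np.where(m[:,u])[0][0] for u in range(304,334,3)];print(ys)
E=np.mean([onz("wrist",(u,y-.5),44,s)[:2] for u,y in zip(range(304,334,3),ys)],0)
e=mid+d*((E-mid)@d); g=e-85*d
q=s["tcp_rot"];yaw=2*np.arctan2(q[2],q[1])
h=np.arctan2(d[1],d[0])
print("end",e,"mid",g,"heading",h,[np.arctan2(x[1],x[0])%np.pi for x in(a,b)],"yaw",yaw,"dtwist",h-yaw,"move",g-s["position"][:2])
E
```

```text
width [44.2 44.2 44.3 43.3 43.4 43.5 43.5 43.6 43.7 43.8 43.9 45.1 44.2 44.3
 44.4 44.6 44.7 44.9 45.  45.2 43.1 43.3]
[np.int64(105), np.int64(105), np.int64(105), np.int64(104), np.int64(104), np.int64(104), np.int64(104), np.int64(104), np.int64(104), np.int64(104)]
end [ 426.04383093 -171.88756123] mid [ 447.68973357 -254.08522358] heading 1.82829 [np.float32(1.8248576), np.float32(1.8317226)] yaw 1.8020945929740635 dtwist 0.02619539268267479 move [1.75735238 0.18214783]
```

Call:
play_rows(
  series=[
    {"claw": 0.085,"slide": [0.006,0.035,0],"twist": -0.03},
    {"claw": 0.085,"slide": [0.012,0.07,0],"twist": -0.06},
    {"claw": 0.085,"slide": [0.018,0.105,0],"twist": -0.09},
    {"claw": 0.085,"slide": [0.023,0.14,0],"twist": -0.12},
    {"claw": 0.085,"slide": [0.029,0.175,0],"twist": -0.15},
    {"claw": 0.085,"slide": [0.035,0.21,0],"twist": -0.18},
    {"claw": 0.085,"slide": [0.04,0.245,0],"twist": -0.2},
    {"claw": 0.085,"slide": [0.046,0.28,0],"twist": -0.23},
    {"claw": 0.085,"slide": [0.052,0.314,0],"twist": -0.23},
    {"claw": 0.085,"slide": [0.052,0.314,0],"twist": -0.23},
    {"claw": 0.085,"slide": [0.052,0.314,0],"twist": -0.23},
    {"claw": 0.085,"slide": [0.052,0.314,0],"twist": -0.23},
  ],
)

```text
clock: 2.48
position: [498.8, 59.5, 245.1]
tcp_rot: [0.0, 0.706, 0.709, -0.0]
contact_force: [-0.8, -0.4, 0.3]
grip_width: 85.4
finger_force: 0.0
```

```bash
python3 - <<'E'
from h import *
s=state();print(s["clock"],s["position"],s["tcp_rot"],abs(s["qvel"]).max())
np.save("s2.npy",s,allow_pickle=True)
cv2.imwrite("pics/w2.png",eyes.capture("wrist")[:,:,::-1])
E
```

```text
2.4833 [498.7910354   59.50510005 245.11271746] [ 6.55952209e-06  7.05650465e-01  7.08560030e-01 -3.25288839e-04] 0.015505912810141954
```

View pics/w2.png

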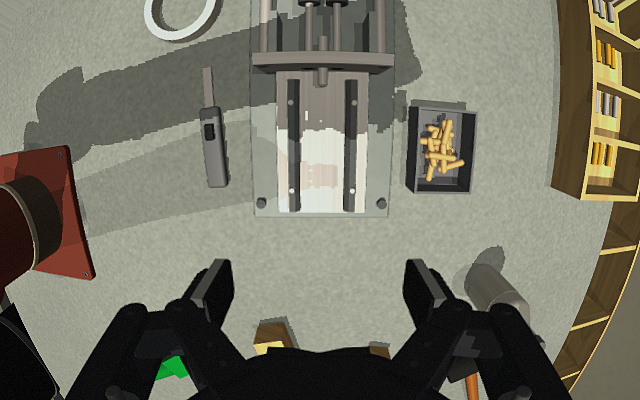

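The wrist view shows the trough bars at columns 288–300 and 344–357, rows 79–212, the pin at (322,75) and the plate at row ~65. I'll fit the bars.

```bash
python3 - <<'E'
from h import *
s=np.load("s2.npy",allow_pickle=True).item()
im=cv2.imread("pics/w2.png");g=cv2.cvtColor(im,cv2.COLOR_BGR2GRAY)
for v in(70,76,82,100,120,150,180,205):print(v,g[v,278:368].tolist()[::2])
print("col288-294 down",g[60:90,292].tolist(),g[200:222,292].tolist());print(g[45:85,310].tolist(),g[45:85,335].tolist())
P={k:[] for k in("lo","li","ri","ro")};V=[]
for v in range(90,206,4):
    r=g[v].astype(int);t=85
    l=[u for u in range(282,308) if r[u]<t];q=[u for u in range(338,364) if r[u]<t]
    if not l or not q: continue
    V.append(v)
    for k,u in zip(P,(l[0]-.5,l[-1]+.5,q[0]-.5,q[-1]+.5)):P[k].append(onz("wrist",(u,v),47,s)[:2])
P={k:np.array(x) for k,x in P.items()}
print("outer w",np.linalg.norm(P["lo"]-P["ro"],axis=1).round(1));print("inner w",np.linalg.norm(P["li"]-P["ri"],axis=1).round(1))
for k,x in P.items():
    f=cv2.fitLine(x.astype(np.float32),cv2.DIST_HUBER,0,.01,.01).ravel();print(k,np.arctan2(f[1],f[0])%np.pi,x.mean(0))
E
```

```text
70 [42, 43, 43, 42, 41, 41, 41, 42, 44, 49, 51, 56, 53, 58, 62, 58, 69, 69, 62, 60, 76, 113, 132, 118, 103, 49, 56, 57, 56, 55, 54, 51, 45, 46, 43, 41, 45, 44, 45, 45, 45, 48, 47, 48, 46]
76 [138, 138, 138, 132, 141, 138, 131, 132, 137, 136, 136, 137, 131, 134, 144, 133, 135, 132, 108, 109, 85, 113, 135, 116, 100, 124, 141, 136, 137, 136, 133, 135, 135, 139, 137, 137, 139, 135, 138, 138, 140, 136, 133, 135, 137]
82 [138, 136, 137, 133, 145, 55, 63, 64, 47, 49, 43, 143, 132, 131, 140, 133, 134, 130, 108, 111, 88, 113, 136, 118, 98, 145, 139, 135, 135, 137, 135, 135, 142, 108, 43, 45, 47, 64, 62, 57, 131, 137, 132, 136, 138]
100 [137, 136, 136, 132, 137, 83, 129, 105, 51, 49, 31, 145, 131, 133, 139, 131, 132, 136, 134, 134, 134, 134, 134, 133, 137, 137, 136, 135, 135, 135, 136, 134, 138, 104, 36, 45, 48, 81, 114, 67, 136, 136, 134, 136, 134]
120 [134, 134, 133, 131, 137, 50, 60, 61, 50, 47, 37, 119, 133, 123, 171, 122, 129, 131, 134, 131, 128, 201, 138, 131, 134, 137, 134, 132, 129, 130, 134, 130, 136, 115, 43, 45, 51, 63, 62, 66, 143, 132, 133, 133, 136]
150 [216, 215, 222, 224, 231, 
[... 1059 characters left out ...]
, 135, 135, 133, 134, 135, 131] [113, 113, 112, 115, 116, 102, 120, 129, 128, 129, 131, 132, 136, 136, 134, 131, 131, 135, 64, 43, 52, 51, 51, 17, 14, 56, 91, 136, 137, 133, 134, 134, 135, 135, 134, 132, 132, 133, 133, 134]
outer w [72.7 73.8 73.9 67.7 71.9 72.  72.1 72.2 72.4 72.5 72.6 72.8 70.8 59.2
 58.3 59.5 58.6 58.7 65.3 60.1 60.3 59.4 59.6 59.8 58.9 59.1 59.3 59.6
 59.8]
inner w [46.6 46.7 46.7 47.8 47.9 47.9 48.  47.  48.1 48.2 48.3 47.3 47.4 48.6
 47.7 47.8 47.9 46.9 47.1 47.2 47.3 47.5 47.6 47.8 48.  48.1 47.2 47.4
 47.6]
lo 1.6459581 [470.16616236  99.00531753]
li 1.5694191 [479.05546811  98.94447849]
ri 1.575557 [526.62988263  99.24727485]
ro 1.4917414 [535.44493415  99.42534208]
```

```bash
python3 - <<'E'
from h import *
s=np.load("s2.npy",allow_pickle=True).item()
im=cv2.imread("pics/w2.png");g=cv2.cvtColor(im,cv2.COLOR_BGR2GRAY).astype(int)
A={"li":[],"ri":[],"lo":[],"ro":[]}
for v in range(84,208,3):
    t=105 if v<126 else 165
    r=g[v];x=lambda a,b:next(u for u in range(a,b,1 if b>a else -1) if r[u]>t)
    for k,u,z in(("li",x(298,312)-.5,35),("ri",x(346,334)+.5,35),("lo",x(288,278)+.5,47),("ro",x(354,366)-.5,47)):
        A[k].append(onz("wrist",(u,v),z,s)[:2])
c={}
for k,x in A.items():
    x=np.array(x);p=np.polyfit(x[:,1],x[:,0],1);r=x[:,0]-np.polyval(p,x[:,1]);ok=abs(r)<1.5;p=np.polyfit(x[ok,1],x[ok,0],1);c[k]=p;print(k,p[0],np.polyval(p,100),ok.sum(),r.std())
for a,b in(("li","ri"),("lo","ro")):
    p=(c[a]+c[b])/2;print("centre at y=100",np.polyval(p,100),"at y=0",p[1],"heading",np.pi/2-p[0])
for n,p,z in(("barnear",(293,78.7),47),("barfar",(293,211),47),("barfarR",(350,211.5),47),("platefoot",(294,70.7),35),("platefoot R",(352,71.5),35),("platetop",(294,62.6),90),("platetopR",(352,63),90),("pintip",(322,86),62)):
    print(n,onz("wrist",p,z,s)[:2])
print(g[78:95,322].tolist(),g[62:80,350].tolist(),g[205:218,350].tolist())
E
```

```text
Traceback (most recent call last):
StopIteration
```

```bash
python3 - <<'E'
from h import *
s=np.load("s2.npy",allow_pickle=True).item()
im=cv2.imread("pics/w2.png");g=cv2.cvtColor(im,cv2.COLOR_BGR2GRAY).astype(int)
A={"li":[],"ri":[],"lo":[],"ro":[]}
for v in range(84,208,3):
    t=105 if v<126 else 165
    r=g[v];x=lambda a,b:next((u for u in range(a,b,1 if b>a else -1) if r[u]>t),None)
    for k,a,b,o,z in(("li",298,312,-.5,35),("ri",346,334,.5,35),("lo",288,276,.5,47),("ro",354,368,-.5,47)):
        u=x(a,b)
        if u is not None:A[k].append(onz("wrist",(u+o,v),z,s)[:2])
c={}
for k,x in A.items():
    x=np.array(x);p=np.polyfit(x[:,1],x[:,0],1);r=x[:,0]-np.polyval(p,x[:,1]);ok=abs(r)<1.5;p=np.polyfit(x[ok,1],x[ok,0],1);c[k]=p;print(k,p[0],np.polyval(p,100),ok.sum(),r.std())
for a,b in(("li","ri"),("lo","ro")):
    p=(c[a]+c[b])/2;print("centre at y=100",np.polyval(p,100),"at y=0",p[1],"heading",np.pi/2-p[0])
for n,p,z in(("barnear",(293,78.7),47),("barfar",(293,211),47),("barfarR",(350,211.5),47),("platefoot",(294,70.7),35),("platefoot R",(352,71.5),35),("platetop",(294,62.6),90),("platetopR",(352,63),90),("pintip",(322,86),62)):
    print(n,onz("wrist",p,z,s)[:2])
print(g[78:95,322].tolist(),g[62:80,350].tolist(),g[205:218,350].tolist())
E
```

```text
li 0.0032210876972070023 478.88154105070356 38 1.1403307304942778
ri -0.0002998230999757106 527.276852492423 39 0.6616113636846012
lo -0.0019385738122480612 466.3096063819229 40 1.5921429435344967
ro -0.004056577750316455 539.6841349114089 38 1.4924841113207563
centre at y=100 503.07919677156326 at y=0 502.9331335417017 heading 1.5693356944962809
centre at y=100 502.9968706466659 at y=0 503.2966282247941 heading 1.573793902576179
barnear [472.78829511 170.94845875]
barfar [471.42003001  26.8384114 ]
barfarR [535.18628773  26.53956297]
platefoot [472.8909242  181.04371927]
platefoot R [535.11518936 180.7506079 ]
platetop [477.03849127 181.60209619]
platetopR [529.15402572 181.74402612]
pintip [502.63234088 161.88291121]
[137, 133, 136, 134, 136, 139, 86, 93, 69, 102, 134, 138, 137, 136, 134, 135, 135] [136, 97, 53, 47, 50, 50, 51, 48, 45, 76, 141, 142, 140, 139, 139, 141, 146, 89] [105, 104, 103, 105, 103, 100, 114, 153, 173, 171, 171, 163, 148]
```

Call:
play_rows(
  series=[
    {"claw": 0.085,"slide": [-0.006,-0.035,0],"twist": 0.03},
    {"claw": 0.085,"slide": [-0.012,-0.07,0],"twist": 0.06},
    {"claw": 0.085,"slide": [-0.018,-0.105,0],"twist": 0.09},
    {"claw": 0.085,"slide": [-0.023,-0.14,0],"twist": 0.12},
    {"claw": 0.085,"slide": [-0.029,-0.175,0],"twist": 0.15},
    {"claw": 0.085,"slide": [-0.035,-0.21,0],"twist": 0.18},
    {"claw": 0.085,"slide": [-0.04,-0.245,0],"twist": 0.21},
    {"claw": 0.085,"slide": [-0.046,-0.28,-0.02],"twist": 0.24},
    {"claw": 0.085,"slide": [-0.051,-0.3135,-0.05],"twist": 0.254},
    {"claw": 0.085,"slide": [-0.051,-0.3135,-0.08],"twist": 0.254},
    {"claw": 0.085,"slide": [-0.051,-0.3135,-0.1],"twist": 0.254},
    {"claw": 0.085,"slide": [-0.051,-0.3135,-0.1],"twist": 0.254},
  ],
)

```text
clock: 3.53
position: [443.9, -253.8, 141.0]
tcp_rot: [-0.004, 0.611, 0.792, -0.001]
contact_force: [-0.7, 0.3, -0.9]
grip_width: 85.1
finger_force: 0.0
```

Call:
play_rows(
  series=[
    {"claw": 0.085,"slide": [0,0,-0.025],"twist": 0},
    {"claw": 0.085,"slide": [0,0,-0.05],"twist": 0},
    {"claw": 0.085,"slide": [0,0,-0.075],"twist": 0},
    {"claw": 0.085,"slide": [0,0,-0.095],"twist": 0},
    {"claw": 0.085,"slide": [0,0,-0.105],"twist": 0},
    {"claw": 0.085,"slide": [0,0,-0.114],"twist": 0},
    {"claw": 0.085,"slide": [0,0,-0.114],"twist": 0},
    {"claw": 0.085,"slide": [0,0,-0.114],"twist": 0},
  ],
)

```text
clock: 4.2
position: [448.2, -253.1, 32.3]
tcp_rot: [0.0, 0.609, 0.793, -0.0]
contact_force: [-0.2, -1.2, 0.3]
grip_width: 84.8
finger_force: 0.0
```

Call:
play_rows(
  series=[
    {"claw": 0.035,"slide": [0,0,-0.001],"twist": 0},
    {"claw": 0.035,"slide": [0,0,-0.001],"twist": 0},
    {"claw": 0.035,"slide": [0,0,-0.001],"twist": 0},
    {"claw": 0.035,"slide": [0,0,-0.001],"twist": 0},
    {"claw": 0.035,"slide": [0,0,-0.001],"twist": 0},
    {"claw": 0.035,"slide": [0,0,-0.001],"twist": 0},
    {"claw": 0.035,"slide": [0,0,-0.001],"twist": 0},
    {"claw": 0.035,"slide": [0,0,-0.001],"twist": 0},
    {"claw": 0.035,"slide": [0,0,-0.001],"twist": 0},
  ],
)

```text
clock: 4.95
position: [448.2, -253.1, 31.2]
tcp_rot: [0.001, 0.609, 0.793, -0.0]
contact_force: [-1.3, -1.0, 6.5]
grip_width: 43.0
finger_force: 62.4
```

```bash
python3 - <<'E'
from h import *
s=state();print({k:s[k] for k in("clock","position","tcp_rot","contact_force","grip_width","finger_force")})
E
```

```text
{'clock': 4.95, 'position': array([ 448.15770633, -253.07820827,   31.2400104 ]), 'tcp_rot': array([ 5.75864594e-04,  6.09128182e-01,  7.93071563e-01, -1.49335211e-04]), 'contact_force': array([-1.26751882, -0.97347464,  6.50700111]), 'grip_width': 42.97862518427728, 'finger_force': 62.44237303733826}
```

Call:
play_rows(
  series=[
    {"claw": 0.035,"slide": [0,0,0.012],"twist": 0},
    {"claw": 0.035,"slide": [0,0,0.035],"twist": 0},
    {"claw": 0.035,"slide": [0,0,0.06],"twist": 0},
    {"claw": 0.035,"slide": [0.005,0.025,0.08],"twist": -0.02},
    {"claw": 0.035,"slide": [0.01,0.055,0.09],"twist": -0.05},
    {"claw": 0.035,"slide": [0.015,0.09,0.09],"twist": -0.08},
    {"claw": 0.035,"slide": [0.02,0.125,0.09],"twist": -0.11},
    {"claw": 0.035,"slide": [0.026,0.16,0.09],"twist": -0.14},
    {"claw": 0.035,"slide": [0.032,0.195,0.09],"twist": -0.17},
    {"claw": 0.035,"slide": [0.038,0.225,0.09],"twist": -0.2},
    {"claw": 0.035,"slide": [0.044,0.25,0.09],"twist": -0.23},
    {"claw": 0.035,"slide": [0.049,0.273,0.09],"twist": -0.26},
  ],
)

```text
clock: 5.95
position: [496.7, 22.4, 121.1]
tcp_rot: [0.0, 0.707, 0.707, 0.0]
contact_force: [0.3, -0.0, -2.4]
grip_width: 43.1
finger_force: 61.7
```

Call:
play_rows(
  series=[
    {"claw": 0.035,"slide": [0.003,0.018,0],"twist": 0},
    {"claw": 0.035,"slide": [0.006,0.03,0],"twist": 0},
    {"claw": 0.035,"slide": [0.006,0.035,0],"twist": 0},
    {"claw": 0.035,"slide": [0.006,0.035,0],"twist": 0},
    {"claw": 0.035,"slide": [0.006,0.035,0],"twist": 0},
    {"claw": 0.035,"slide": [0.006,0.035,0],"twist": 0},
  ],
)

```text
clock: 6.45
position: [502.5, 54.0, 120.3]
tcp_rot: [0.0, 0.707, 0.707, -0.0]
contact_force: [-0.4, -1.2, -3.3]
grip_width: 42.8
finger_force: 61.7
```

```bash
python3 - <<'E'
from h import *
s=state();print({k:s[k] for k in("clock","position","tcp_rot","contact_force","grip_width","finger_force")})
np.save("s3.npy",s,allow_pickle=True)
im=eyes.capture("wrist")[:,:,::-1];cv2.imwrite("pics/w3.png",im)
E
```

```text
{'clock': 6.45, 'position': array([502.54788731,  54.00078686, 120.32714882]), 'tcp_rot': array([ 7.70736145e-05,  7.07268012e-01,  7.06945405e-01, -3.83859922e-04]), 'contact_force': array([-0.36185422, -1.15346871, -3.28759746]), 'grip_width': 42.799529533642904, 'finger_force': 61.679967641830444}
```

View pics/w3.png

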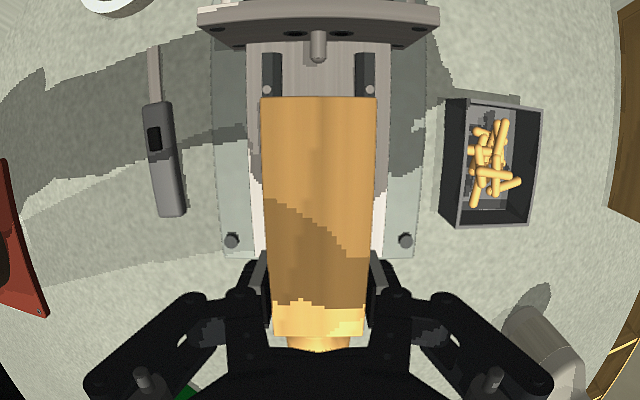

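The wrist view shows the leg in hand with its end edge at row 97, columns 260–377, lined up with the bars (262–282, 355–375) and the pin at (318,45). I'll check the lateral offset by numbers.

```bash
python3 - <<'E'
from h import *
s=np.load("s3.npy",allow_pickle=True).item()
im=cv2.imread("pics/w3.png");g=cv2.cvtColor(im,cv2.COLOR_BGR2GRAY).astype(int);h=cv2.cvtColor(im,cv2.COLOR_BGR2HSV)
m=(h[...,1]>90)&(h[...,0]>8)&(h[...,0]<35)
for v in range(102,240,15):
    c=np.where(m[v,240:400])[0]+240;a=onz("wrist",(c[0]-.5,v),133,s);b=onz("wrist",(c[-1]+.5,v),133,s);print(v,c[0],c[-1],"mid",((a+b)/2)[:2].round(1),"w",(b-a)[0].round(1))
r=np.where(m[80:130,310])[0][0]+80;print("end",onz("wrist",(310,r-.5),133,s))
for v in(60,75,88):print(v,g[v,255:385].tolist()[::2])
E
```

```text
102 260 376 mid [502.8 135.6] w 43.6
117 260 376 mid [502.8 129.9] w 43.9
132 260 375 mid [502.6 124.2] w 43.8
147 261 375 mid [502.8 118.4] w 43.7
162 261 374 mid [502.6 112.6] w 43.8
177 262 374 mid [502.8 106.7] w 43.9
192 263 373 mid [502.8 100.7] w 43.6
207 264 372 mid [502.8  94.5] w 43.5
222 265 371 mid [502.8  88.1] w 43.4
237 266 370 mid [502.8  81.4] w 43.4
end [499.87592996 137.60582142 133.        ]
60 [155, 152, 151, 134, 68, 72, 72, 72, 75, 52, 57, 55, 54, 46, 163, 152, 148, 153, 159, 160, 149, 148, 149, 156, 120, 123, 124, 125, 114, 80, 99, 103, 101, 96, 79, 152, 161, 156, 155, 155, 153, 153, 152, 157, 152, 154, 152, 155, 156, 144, 35, 53, 56, 56, 48, 75, 73, 71, 70, 70, 138, 155, 153, 150, 151]
75 [154, 151, 151, 147, 72, 73, 74, 74, 72, 54, 56, 55, 53, 44, 159, 153, 150, 150, 155, 159, 148, 151, 148, 152, 154, 153, 151, 153, 154, 151, 151, 156, 151, 150, 153, 155, 159, 156, 157, 152, 154, 154, 151, 156, 154, 153, 152, 153, 155, 120, 35, 53, 53, 53, 47, 71, 72, 72, 72, 68, 149, 153, 153, 152, 153]
88 [154, 151, 149, 136, 157, 151, 152, 161, 93, 57, 56, 56, 55, 45, 162, 152, 149, 148, 155, 159, 150, 149, 148, 151, 151, 152, 153, 152, 150, 152, 151, 152, 151, 153, 151, 155, 157, 155, 154, 153, 152, 150, 149, 155, 153, 152, 153, 154, 154, 133, 43, 52, 57, 55, 55, 100, 165, 151, 153, 144, 139, 153, 153, 151, 153]
```

Aligned within 0.3 mm. Lowering.

Call:
play_rows(
  series=[
    {"claw": 0.035,"slide": [0,0,-0.01],"twist": 0},
    {"claw": 0.035,"slide": [0,0,-0.02],"twist": 0},
    {"claw": 0.035,"slide": [0,0,-0.03],"twist": 0},
    {"claw": 0.035,"slide": [0,0,-0.036],"twist": 0},
    {"claw": 0.035,"slide": [0,0,-0.041],"twist": 0},
    {"claw": 0.035,"slide": [0,0,-0.045],"twist": 0},
    {"claw": 0.035,"slide": [0,0,-0.048],"twist": 0},
    {"claw": 0.035,"slide": [0,0,-0.05],"twist": 0},
    {"claw": 0.035,"slide": [0,0,-0.05],"twist": 0},
    {"claw": 0.035,"slide": [0,0,-0.05],"twist": 0},
  ],
)

```text
clock: 7.33
position: [502.9, 55.4, 70.5]
tcp_rot: [0.0, 0.707, 0.707, 0.0]
contact_force: [-0.7, 0.7, -2.3]
grip_width: 43.0
finger_force: 61.7
```

Call:
play_rows(
  series=[
    {"claw": 0.035,"slide": [0,0,-0.0005],"twist": 0},
    {"claw": 0.035,"slide": [0,0,-0.001],"twist": 0},
    {"claw": 0.035,"slide": [0,0,-0.0015],"twist": 0},
    {"claw": 0.035,"slide": [0,0,-0.002],"twist": 0},
    {"claw": 0.035,"slide": [0,0,-0.002],"twist": 0},
  ],
)

```text
clock: 7.75
position: [502.8, 55.3, 68.3]
tcp_rot: [0.0, 0.707, 0.707, -0.0]
contact_force: [0.6, 0.0, -1.6]
grip_width: 43.0
finger_force: 61.7
```

Call:
play_rows(
  series=[
    {"claw": 0.035,"slide": [0,0,-0.0005],"twist": 0},
    {"claw": 0.035,"slide": [0,0,-0.001],"twist": 0},
    {"claw": 0.035,"slide": [0,0,-0.0015],"twist": 0},
    {"claw": 0.035,"slide": [0,0,-0.0015],"twist": 0},
    {"claw": 0.035,"slide": [0,0,-0.0015],"twist": 0},
  ],
)

```text
clock: 8.17
position: [502.7, 55.3, 66.8]
tcp_rot: [-0.0, 0.707, 0.707, -0.0]
contact_force: [0.0, 1.2, -2.3]
grip_width: 43.2
finger_force: 61.7
```

Call:
play_rows(
  series=[
    {"claw": 0.035,"slide": [0,0,-0.0005],"twist": 0},
    {"claw": 0.035,"slide": [0,0,-0.0005],"twist": 0},
    {"claw": 0.035,"slide": [0,0,-0.0005],"twist": 0},
  ],
)

```text
clock: 8.42
position: [502.8, 55.3, 66.3]
tcp_rot: [-0.0, 0.707, 0.707, -0.0]
contact_force: [-0.2, 0.4, -2.7]
grip_width: 43.2
finger_force: 61.8
```

Call:
play_rows(
  series=[
    {"claw": 0.035,"slide": [0,0,-0.0005],"twist": 0},
    {"claw": 0.035,"slide": [0,0,-0.0005],"twist": 0},
    {"claw": 0.035,"slide": [0,0,-0.0005],"twist": 0},
  ],
)

```text
clock: 8.67
position: [502.8, 55.3, 66.2]
tcp_rot: [0.0, 0.707, 0.707, -0.0]
contact_force: [-2.7, 0.1, 5.0]
grip_width: 43.3
finger_force: 62.5
```

Call:
play_rows(
  series=[
    {"claw": 0.035,"slide": [0,0,-0.0005],"twist": 0},
    {"claw": 0.035,"slide": [0,0,-0.0005],"twist": 0},
    {"claw": 0.035,"slide": [0,0,-0.0005],"twist": 0},
  ],
)

```text
clock: 8.92
position: [502.8, 55.3, 66.2]
tcp_rot: [0.0, 0.707, 0.707, -0.0]
contact_force: [-6.2, -0.7, 12.8]
grip_width: 43.2
finger_force: 63.6
```

Call:
play_rows(
  series=[
    {"claw": 0.035,"slide": [0,0,0.0006],"twist": 0},
    {"claw": 0.035,"slide": [0,0,0.0006],"twist": 0},
    {"claw": 0.035,"slide": [0,0,0.0006],"twist": 0},
    {"claw": 0.035,"slide": [0,0,0.0006],"twist": 0},
  ],
)

```text
clock: 9.25
position: [502.9, 55.3, 66.3]
tcp_rot: [0.0, 0.707, 0.707, 0.0]
contact_force: [-2.9, -1.4, 5.7]
grip_width: 42.8
finger_force: 62.7
```

```bash
python3 - <<'E'
from h import *
s=state();print({k:s[k] for k in("clock","position","tcp_rot","contact_force","torque")})
im=eyes.capture("wrist")[:,:,::-1];h=cv2.cvtColor(im,cv2.COLOR_BGR2HSV);g=h[...,2].astype(int)
m=(h[...,1]>90)&(h[...,0]>8)&(h[...,0]<35)
for v in range(102,240,30):
    c=np.where(m[v,240:400])[0]+240;a=onz("wrist",(c[0]-.5,v),79,s);b=onz("wrist",(c[-1]+.5,v),79,s);print(v,c[0],c[-1],"mid",((a+b)/2)[:2].round(1),"w",(b-a)[0].round(1))
cv2.imwrite("pics/w4.png",cv2.resize(im[:140,220:420],None,fx=4,fy=4,interpolation=2))
E
```

```text
{'clock': 9.25, 'position': array([502.92588044,  55.34363936,  66.25037819]), 'tcp_rot': array([1.29122301e-04, 7.06763032e-01, 7.07450351e-01, 3.22330991e-05]), 'contact_force': array([-2.86089244, -1.42955929,  5.7281827 ]), 'torque': array([-0.10871752,  0.69154735,  0.06277355])}
102 259 376 mid [502.9 137. ] w 44.0
132 260 376 mid [503.1 125.5] w 44.1
162 261 374 mid [502.9 114. ] w 43.8
192 262 373 mid [502.9 102. ] w 44.0
222 264 371 mid [503.   89.4] w 43.8
```

View pics/w4.png

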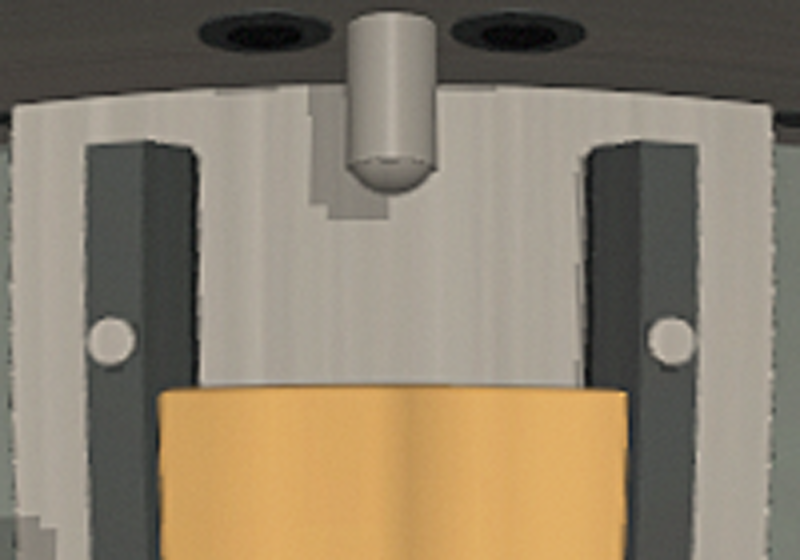

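The crop shows the leg centred between the bars (leg 159–627, bars outer 87–697), lying on the bed, clear of the pin (tip at crop 392,192). Sliding in.

Call:
play_rows(
  series=[
    {"claw": 0.035,"slide": [-0.0003,0.002,0],"twist": 0},
    {"claw": 0.035,"slide": [-0.0003,0.005,0],"twist": 0},
    {"claw": 0.035,"slide": [-0.0003,0.008,0],"twist": 0},
    {"claw": 0.035,"slide": [-0.0003,0.011,0],"twist": 0},
    {"claw": 0.035,"slide": [-0.0003,0.014,0],"twist": 0},
    {"claw": 0.035,"slide": [-0.0003,0.016,0],"twist": 0},
    {"claw": 0.035,"slide": [-0.0003,0.018,0],"twist": 0},
    {"claw": 0.035,"slide": [-0.0003,0.02,0],"twist": 0},
    {"claw": 0.035,"slide": [-0.0003,0.02,0],"twist": 0},
    {"claw": 0.035,"slide": [-0.0003,0.02,0],"twist": 0},
  ],
)

```text
clock: 10.13
position: [503.1, 75.1, 66.3]
tcp_rot: [0.0, 0.707, 0.707, 0.0]
contact_force: [0.6, -4.8, 6.6]
grip_width: 43.4
finger_force: 62.6
```

Call:
play_rows(
  series=[
    {"claw": 0.035,"slide": [0,0.001,0],"twist": 0},
    {"claw": 0.035,"slide": [0,0.0025,0],"twist": 0},
    {"claw": 0.035,"slide": [0,0.004,0],"twist": 0},
    {"claw": 0.035,"slide": [0,0.0055,0],"twist": 0},
    {"claw": 0.035,"slide": [0,0.007,0],"twist": 0},
    {"claw": 0.035,"slide": [0,0.0085,0],"twist": 0},
    {"claw": 0.035,"slide": [0,0.01,0],"twist": 0},
    {"claw": 0.035,"slide": [0,0.0115,0],"twist": 0},
    {"claw": 0.035,"slide": [0,0.013,0],"twist": 0},
    {"claw": 0.035,"slide": [0,0.014,0],"twist": 0},
    {"claw": 0.035,"slide": [0,0.014,0],"twist": 0},
    {"claw": 0.035,"slide": [0,0.014,0],"twist": 0},
  ],
)

```text
clock: 11.13
position: [503.1, 86.4, 66.2]
tcp_rot: [0.001, 0.708, 0.707, -0.001]
contact_force: [-0.6, -13.1, 8.7]
grip_width: 42.9
finger_force: 63.1
```

Call:
play_rows(
  series=[
    {"claw": 0.035,"slide": [0,0.001,0],"twist": 0},
    {"claw": 0.035,"slide": [0,0.002,0],"twist": 0},
    {"claw": 0.035,"slide": [0,0.003,0],"twist": 0},
    {"claw": 0.035,"slide": [0,0.004,0],"twist": 0},
    {"claw": 0.035,"slide": [0,0.005,0],"twist": 0},
    {"claw": 0.035,"slide": [0,0.006,0],"twist": 0},
    {"claw": 0.035,"slide": [0,0.007,0],"twist": 0},
    {"claw": 0.035,"slide": [0,0.008,0],"twist": 0},
    {"claw": 0.035,"slide": [0,0.008,0],"twist": 0},
    {"claw": 0.035,"slide": [0,0.008,0],"twist": 0},
  ],
)

```text
clock: 11.97
position: [503.0, 93.6, 66.2]
tcp_rot: [0.002, 0.708, 0.706, -0.002]
contact_force: [-2.4, -15.4, 11.5]
grip_width: 42.9
finger_force: 63.3
```

Call:
play_rows(
  series=[
    {"claw": 0.035,"slide": [0,0.001,0],"twist": 0},
    {"claw": 0.035,"slide": [0,0.002,0],"twist": 0},
    {"claw": 0.035,"slide": [0,0.003,0],"twist": 0},
    {"claw": 0.035,"slide": [0,0.003,0],"twist": 0},
    {"claw": 0.035,"slide": [0,0.003,0],"twist": 0},
  ],
)

```text
clock: 12.38
position: [503.0, 96.3, 66.2]
tcp_rot: [0.002, 0.708, 0.706, -0.002]
contact_force: [-2.2, -17.0, 10.9]
grip_width: 42.9
finger_force: 63.3
```

Call:
play_rows(
  series=[
    {"claw": 0.035,"slide": [0,0.0005,0],"twist": 0},
    {"claw": 0.035,"slide": [0,0.001,0],"twist": 0},
    {"claw": 0.035,"slide": [0,0.0015,0],"twist": 0},
    {"claw": 0.035,"slide": [0,0.0015,0],"twist": 0},
  ],
)

```text
clock: 12.72
position: [503.1, 97.5, 66.3]
tcp_rot: [0.002, 0.708, 0.706, -0.002]
contact_force: [-2.9, -18.1, 11.7]
grip_width: 42.9
finger_force: 63.4
```

Call:
play_rows(
  series=[
    {"claw": 0.035,"slide": [0,0.0005,0],"twist": 0},
    {"claw": 0.035,"slide": [0,0.001,0],"twist": 0},
    {"claw": 0.035,"slide": [0,0.001,0],"twist": 0},
    {"claw": 0.035,"slide": [0,0.001,0],"twist": 0},
  ],
)

```text
clock: 13.05
position: [503.0, 97.9, 66.2]
tcp_rot: [0.002, 0.708, 0.706, -0.002]
contact_force: [-3.1, -20.2, 12.9]
grip_width: 42.8
finger_force: 63.5
```

Call:
play_rows(
  series=[
    {"claw": 0.035,"slide": [0,0.0005,0],"twist": 0},
    {"claw": 0.035,"slide": [0,0.0005,0],"twist": 0},
    {"claw": 0.035,"slide": [0,0.0005,0],"twist": 0},
  ],
)

```text
clock: 13.3
position: [503.0, 97.9, 66.2]
tcp_rot: [0.002, 0.708, 0.706, -0.002]
contact_force: [-2.7, -22.2, 14.0]
grip_width: 42.6
finger_force: 63.6
```

TCP has stopped at y 97.9 while the force rises, so the leg is on the plate. I'll add moderate preload.

Call:
play_rows(
  series=[
    {"claw": 0.035,"slide": [0,0.0005,0],"twist": 0},
    {"claw": 0.035,"slide": [0,0.001,0],"twist": 0},
    {"claw": 0.035,"slide": [0,0.0015,0],"twist": 0},
    {"claw": 0.035,"slide": [0,0.0018,0],"twist": 0},
    {"claw": 0.035,"slide": [0,0.0018,0],"twist": 0},
    {"claw": 0.035,"slide": [0,0.0018,0],"twist": 0},
    {"claw": 0.035,"slide": [0,0.0018,0],"twist": 0},
    {"claw": 0.035,"slide": [0,0.0018,0],"twist": 0},
    {"claw": 0.035,"slide": [0,0.0018,0],"twist": 0},
    {"claw": 0.035,"slide": [0,0.0018,0],"twist": 0},
  ],
)

```text
clock: 14.13
position: [503.0, 98.0, 66.2]
tcp_rot: [0.003, 0.708, 0.706, -0.003]
contact_force: [-2.6, -27.5, 16.9]
grip_width: 43.0
finger_force: 64.0
```

```bash
python3 - <<'E'
from h import *
s=state();print({k:s[k] for k in("clock","position","tcp_rot","contact_force","torque")})
im=eyes.capture("wrist")[:,:,::-1]
cv2.imwrite("pics/w5.png",cv2.resize(im[:140,220:420],None,fx=4,fy=4,interpolation=2))
E
```

```text
{'clock': 14.1333, 'position': array([503.02448323,  97.95491593,  66.23320351]), 'tcp_rot': array([ 0.00281196,  0.70842532,  0.70577204, -0.00339018]), 'contact_force': array([ -2.55226349, -27.52791152,  16.92896502]), 'torque': array([-5.2127415 ,  0.62780172,  0.57220572])}
```

View pics/w5.png

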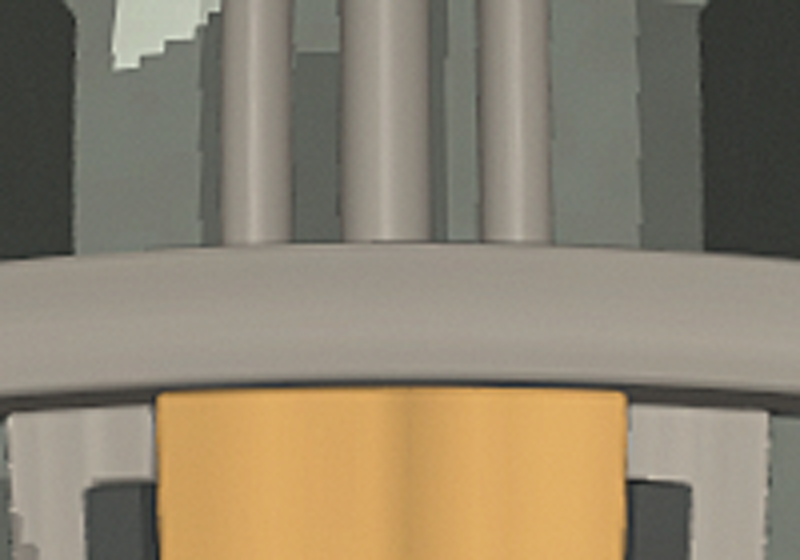

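The crop shows the leg's end (row ~388, columns 157–627) hard against the plate, with the pin hidden. The push is steady at about 27 N, so I'm handing in.

```bash
python3 -c "
from cell import bot
print(bot.finish_job())"
```

```text
the job is handed in; nothing more can be done
None
```

The job is handed in: the longer leg lies in the trough with its square end held against the bush plate by the gripper at a steady push of about 27 N, the pin hidden behind the leg's end; no verdict on the judging came back.

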